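# Lever open the bur case and hang the opener back on its peg

### The job

Lever up the lid of the small grey case with the blade of the eyed opener, in at the notch under the lid's front edge, until the lid stands open nearly upright by itself. Then hang the opener by its eye on the empty peg of the rack, blade down, and let it hang still. The gripper itself must not push on the case or its lid, and the other things on the bench are to be left where they are.

Things in the scene. Friction and masses are not known exactly. Their poses are not given: they have to be found in the camera images.
- opener: the opener, 194 mm long, 70 g or so, lying flat: light wooden handle 90 long x 16 wide x 18 mm high, flat steel blade 70 long x 16 wide x 3 mm thick at one end, flat steel ring (the eye, outside 34, hole 22, 5 mm thick) at the other. Origin: centre of the handle's underside. x runs along the tool to the blade, z up as it lies. Blade and eye both lie at mid-height, z = 9 mm. The hole's axis is z
- opener_eye (a point): centre of the opener's eye, 62 mm behind the handle's centre (x = -62, z = 9 mm)
- opener_tip (a point): centre of the blade's end (x = +115, z = 9 mm)
- case: grey metal case fixed to the bench, 110 deep (x) x 130 wide (y) x 70 mm high without its 5 mm steel lid. Origin: centre of its underside; front faces its -x, at x = -55. In the middle of the 5 mm thick front wall, right under the lid, is an open notch 60 mm wide, from z = 58 to 70 mm; inside, nothing stands higher than 51 mm
- lid (a joint): angle of the case's lid: 0 shut, grows as it opens upward about the hinge, stop at 1.9 rad. A stiff hinge: it stays where it is left; about 1.2 N at the lip lifts it
- lid_lip (a point): middle of the lid's front edge on its underside; it overhangs the front wall by 8 mm (shut: x = -63, z = 70 mm in the case's frame) and moves with the lid
- lid_hinge (a point): middle of the lid's hinge line (case frame x = 55, z = 70 mm), along the case's y
- rack: wooden tool rack fixed to the bench: foot 110 x 270 mm, crossbar with its top at 227 mm (24 mm high) carrying three peg plates 70 mm apart. Origin: on the bench under the crossbar's front face; it faces its -x, y along the bar
- peg_free: the empty peg (the other two pegs carry a hanging tool; which place is empty varies): steel peg 7 mm thick on a dark plate 50 wide x 24 mm high (face 2.5 mm in front of the origin). Origin: root of the peg on its axis, 215 mm above the bench; the peg points out along its -x and rises at 55 degrees, 65 mm long
- peg_tip (a point): tip of the empty peg (x = -37, z = +53 mm from its root)
- block: bystander: steel bench block 60 x 60 x 22 mm; origin under its centre
- mandrel: bystander: standing tapered steel mandrel 170 mm high on a 64 mm foot; origin under its centre
- bottle: bystander: amber bottle 48 mm across, 110 mm high; origin under its centre
- cup: bystander: white cup 72 mm across, 85 mm high; origin under its centre
- file: bystander: needle file with a wooden handle and no eye, 163 mm long (x = -68 to 95), 12 mm high; origin on the bench
- mallet: bystander: wooden mallet lying, head 50 x 85 x 36 mm at its origin, handle to x = -150 mm
- pliers: bystander: pliers lying, 140 mm long along x (-65 to 73), 12 mm high; origin on the bench
There are look-alikes about, which are no part of the job. Several things have the shape of the opener; the one meant has the colours described above.

How it is judged:
By the outcome, as a careful person would: the job done as asked, in the order asked, and still so for the second after the job is handed in, with the robot touching nothing.
It also fails if it takes over 69 s, if anything falls off the work surface, if the arm or the gripper's body presses on something with over 40 N, if the wrist force passes 120 N, or if a joint passes its speed limit or range.

### The arm

A 7-joint arm with a two-finger parallel gripper is mounted at the origin on the work surface. World frame = base frame: x ahead of the robot, y to its left, z up, the work surface at z = 0. Lengths are in m, angles in rad, forces in N, time in s.
With the tool pointing down it reaches from about 0.425 to 0.925 m from the base axis. Payload 6.8 kg.
Tool frame: the origin (TCP) lies at the very end of the fingers, on their centre line; the grasp point (between the pads) lies tcp_to_grasp behind it (tcp_to_grasp is the distance from the TCP to the grasp point, in m); z points along the fingers, y is the line along which they close (so a half turn about z gives the same grasp; the last joint's range is limited). The gripper opens to 88 mm and grips with 3 to 60 N. Pads are 20 mm wide; open, the fingers measure 115 mm over their backs; the gripper's body (75 mm by 178 mm) begins 61 mm behind the grasp point.
Start: joints at [1.186, 0.477, 0.022, 1.555, -0.011, 1.109, -0.083], TCP at [0.184, -0.649, 0.2] pointing down, gripper open.
Joint ranges: [-2.96, 2.96], [-0.34, 2.1], [-1.41, 1.46], [0.24, 2.44], [-1.37, 4.51], [0.17, 1.92], [-2.96, 2.96]. Speed limits (rad/s): [2.39, 2.39, 3.14, 3.14, 3.14, 3.14, 3.14].

### API

Orientations are given as [roll, pitch, yaw] about the fixed x, y, z axes, in that order (R = Rz(yaw) Ry(pitch) Rx(roll)).
In Python, from plant import observe, get_image, camera_info, hand_in, recognise, outline_of, tcp_to_grasp gives the robot as it stands.
- The arm moves only by the tool play_rows, never from a script. Its arguments are lists of equal length, an entry for each row: "delta_pos": the shift along the tool's x, y, z in m, a list of three; "spin": the turn about the tool's z in degrees; "claw": the opening, from 0 (shut) to 1 (fully open). In form: {"delta_pos": [[dx, dy, dz], ...], "spin": [spin, ...], "claw": [claw, ...]}. A call has exactly 8 rows; each row is the pose to reach, as a shift and turn from the pose commanded when the call began, along the tool's axes at that moment; what a row does not reach only later rows make up. A row lasts 1/10 s, in which the tool goes at most 50 mm and 8.59 degrees, less where a joint would pass 70% of its speed; a pose out of reach is approached as far as the arm can. A call with a gripper value outside its range is refused whole. The fingers move at their own pace and stop on an object; "force" is the grip in N (left out, the last holds). Time passes only in rows, so rows that repeat a pose let the fingers close, or fill a call up. It gives the time, the measured TCP pose, the force, the opening and the grip force at its end, in the units of the state.
- observe(): the state, without advancing time (a new reading comes with each control period).
- get_image(name): name is "side" or "top" or "wrist"; returns (picture, depth): 384x512x3 uint8, red, green, blue; 384x512 float32, m along the optical axis (not along the pixel's ray), 0 where there is no reading.
- camera_info(name): a dict with "K" (3x3 intrinsics, pixels), "R" (3x3) and "t" (3): a world point X has camera coordinates R X + t. Camera axes: x right, y down, z forward; pixel columns grow to the right and rows downward; lengths in m; the calibration is good to about 2 mm. A picture is of the moment at which its call begins: read the wrist's pose just before it. camera_info takes no time and is no camera call; for the wrist camera it gives the pose at the moment of the call.
- hand_in(): hands the job in; it is judged then, once.
Trained networks look in the newest picture that a camera, given by its name, has taken for a name from the list of things; names that differ only in an ending like _2 or _b are one class to them, and where a whole thing is asked for, a point or a joint stands for the part that bears it (a point fixed in the world has none). Each returns a list of dicts, best first, with "conf" (0 to 1); they miss things now and then, are a little off and sometimes report something else, mostly with a low value. They report only what shows in the picture. A call takes as long as a camera call. They do not tell look-alikes from the thing itself.
- recognise(query, camera): "bbox" ([left, top, right, bottom] in pixels, round what is visible of it).
- outline_of(query, camera): "pixels" (384x512 bool, what is visible of it) and "bbox" ([left, top, right, bottom] in pixels, round what is visible of it).
The state is a dict: "time": time; "joint_positions": joint angles; "joint_vel": joint speeds; "effort": joint torques, N m; "position": TCP position; "ee_rot": TCP orientation; "ft_force": force on the tool from outside, world axes, zero at the start; "torque": the same for the moment, N m; "finger_gap": opening from 0.0 (shut) to 1.0 (fully open); "grip_force": force on a finger pad.
Only numpy, scipy, OpenCV 4.12 (cv2) and the standard library are available. Lean on these libraries where they do the work, as an engineer would, in place of code of your own. Each camera call takes 0.05 s, during which the arm holds its last target. There are 200 camera calls.

## Working session

There is one attempt and no reset: what is moved stays moved. The work goes in short steps, Python scripts to look and compute and a tool call to move; the robot and the scene stay as the last step left them, time stands still between calls to the robot, and variables do not carry over. Pictures are saved under pics/ and viewed, at most 10 in all, crops included, and the job is handed in when it is done.

Besides the shell and the picture viewer there is one more tool, called by a JSON object that holds its "method" and its "body". play_rows: Moves the arm, as the interface text tells. Its arguments: {"type":"object","properties":{"delta_pos":{"type":"array"},"spin":{"type":"array"},"claw":{"type":"array"},"force":{"type":"number"}},"required":["delta_pos","spin","claw"]}

```bash
ls; mkdir -p pics
python3 - <<'E'
from plant import *
import cv2,numpy as np
for n in ["top","side"]:
    p,d=get_image(n); cv2.imwrite(f"pics/{n}0.png",p[:,:,::-1]); np.save(f"{n}0.npy",d); np.save(f"{n}0rgb.npy",p)
    ci=camera_info(n); print(n,ci["K"].tolist(),ci["R"].tolist(),ci["t"].tolist())
print(observe(), tcp_to_grasp)
E
```

```text
pics
top [[479.5950700618272, 0.0, 243.7767342673736], [0.0, 479.5950700618272, 192.89128735684946], [0.0, 0.0, 1.0]] [[-0.0010970408836979385, -0.9999204762746554, -0.012563344617017408], [-0.9900190272847147, 0.0028565542089324736, -0.1409048108202103], [0.14092949341967892, 0.012283371879002764, -0.9899434310402566]] [-0.0023488157621473797, 0.5018542399896125, 1.7403390379333166]
side [[350.9317910302702, 0.0, 259.49551606853015], [0.0, 350.9317910302702, 188.36043312583638], [0.0, 0.0, 1.0]] [[-0.8981980974380449, -0.4390122559893837, -0.0225481008022471], [-0.21005894404930658, 0.4736980286242037, -0.8552692077366245], [0.3861546552659527, -0.763464744941543, -0.5176931189882462]] [0.44808111909355924, 0.24453795802772926, 0.9269227588225721]
{'time': 0.1, 'joint_positions': array([ 1.18590856,  0.47775172,  0.02235978,  1.5563437 , -0.01150646,
        1.10929313, -0.08311776]), 'joint_vel': array([ 0.00053325, -0.00303661,  0.00015149, -0.00316788, -0.00185047,
        0.00196671, -0.00054347]), 'effort': array([ 4.71788997e-03, -5.84087992e+01,  1.53947119e+00, -2.73313844e+01,
       -5.42383420e-02,  1.30426255e-02,  6.07646916e-05]), 'position': array([ 0.18427354, -0.64875443,  0.19876007]), 'ee_rot': array([-3.13992980e+00,  1.24374505e-04,  2.76772128e-01]), 'ft_force': array([ 0.97150162,  0.34952347, -0.0306264 ]), 'torque': array([ 0.0130319 , -0.00953884,  0.03005549]), 'grip_force': 0.0, 'finger_gap': 1.003821199847754} 0.0187
```

View pics/top0.png

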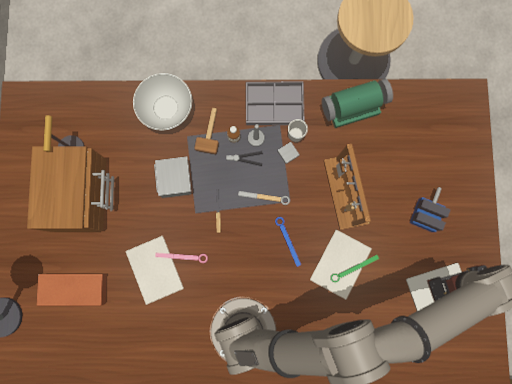

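View pics/side0.png

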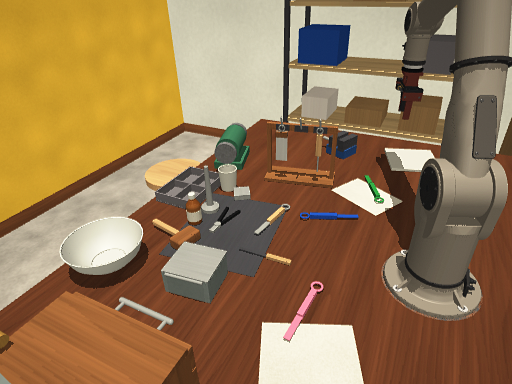

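```bash
cat > h.py <<'E'
import numpy as np,cv2
from plant import *
def pts(name,d):
    ci=camera_info(name);K,R,t=[np.array(ci[k]) for k in "KRt"]
    v,u=np.mgrid[:384,:512]
    c=np.stack([(u-K[0,2])/K[0,0]*d,(v-K[1,2])/K[1,1]*d,d],-1)
    P=(c-t)@R
    P[d<=0]=np.nan
    return P
def proj(name,X):
    ci=camera_info(name);K,R,t=[np.array(ci[k]) for k in "KRt"]
    c=np.atleast_2d(X)@R.T+t; q=c@K.T
    return q[:,:2]/q[:,2:]
E
python3 - <<'E'
from h import *
t=np.load("top0rgb.npy");s=np.load("side0rgb.npy")
def cr(p,x0,y0,w,h): return cv2.resize(p[y0:y0+h,x0:x0+w],(400,300),interpolation=cv2.INTER_CUBIC)
m=np.vstack([np.hstack([cr(t,145,145,72,54),cr(t,310,140,80,96)]),np.hstack([cr(s,150,225,120,90),cr(s,250,110,100,80)])])
cv2.imwrite("pics/m1.png",m[:,:,::-1])
for q in ["case","rack","opener","peg_free","lid_lip","mandrel","bottle","cup","block","file","mallet","pliers"]:
    for c in ["top","side"]:
        print(q,c,[(np.round(r["bbox"]).tolist(),round(r["conf"],2)) for r in recognise(q,c)][:5])
E
```

```text
case top [([153.0, 159.0, 187.0, 198.0], 0.82), ([236.0, 193.0, 291.0, 202.0], 0.24)]
case side [([161.0, 241.0, 230.0, 303.0], 0.76), ([241.0, 243.0, 288.0, 263.0], 0.25)]
rack top [([322.0, 145.0, 369.0, 228.0], 0.9), ([153.0, 156.0, 190.0, 201.0], 0.27)]
rack side [([266.0, 119.0, 336.0, 190.0], 0.94)]
opener top [([240.0, 189.0, 283.0, 201.0], 0.79), ([338.0, 257.0, 378.0, 279.0], 0.65), ([277.0, 219.0, 298.0, 267.0], 0.54)]
opener side [([305.0, 212.0, 337.0, 222.0], 0.74), ([257.0, 206.0, 283.0, 236.0], 0.6), ([284.0, 283.0, 322.0, 338.0], 0.59), ([365.0, 175.0, 385.0, 204.0], 0.43)]
peg_free top [([346.0, 176.0, 355.0, 191.0], 0.59)]
peg_free side [([293.0, 121.0, 308.0, 130.0], 0.57)]
lid_lip top [([157.0, 159.0, 187.0, 196.0], 0.58)]
lid_lip side [([163.0, 243.0, 223.0, 282.0], 0.84)]
mandrel top [([247.0, 125.0, 264.0, 145.0], 0.82), ([155.0, 159.0, 189.0, 196.0], 0.27)]
mandrel side [([202.0, 168.0, 216.0, 212.0], 0.55)]
bottle top [([230.0, 123.0, 242.0, 143.0], 0.49), ([279.0, 142.0, 298.0, 164.0], 0.17)]
bottle side [([188.0, 190.0, 199.0, 224.0], 0.74), ([162.0, 242.0, 231.0, 302.0], 0.73)]
cup top [([289.0, 122.0, 304.0, 146.0], 0.73)]
cup side [([217.0, 167.0, 235.0, 193.0], 0.71), ([240.0, 243.0, 294.0, 265.0], 0.32)]
block top [([278.0, 140.0, 298.0, 163.0], 0.77), ([153.0, 155.0, 190.0, 198.0], 0.68)]
block side [([236.0, 187.0, 249.0, 196.0], 0.69)]
file top []
file side [([239.0, 246.0, 291.0, 262.0], 0.81)]
mallet top [([195.0, 109.0, 218.0, 154.0], 0.82), ([236.0, 194.0, 288.0, 203.0], 0.32), ([154.0, 158.0, 189.0, 196.0], 0.17)]
mallet side [([154.0, 218.0, 202.0, 247.0], 0.73)]
pliers top [([227.0, 153.0, 260.0, 166.0], 0.62)]
pliers side [([208.0, 209.0, 239.0, 234.0], 0.6)]
```

View pics/m1.png

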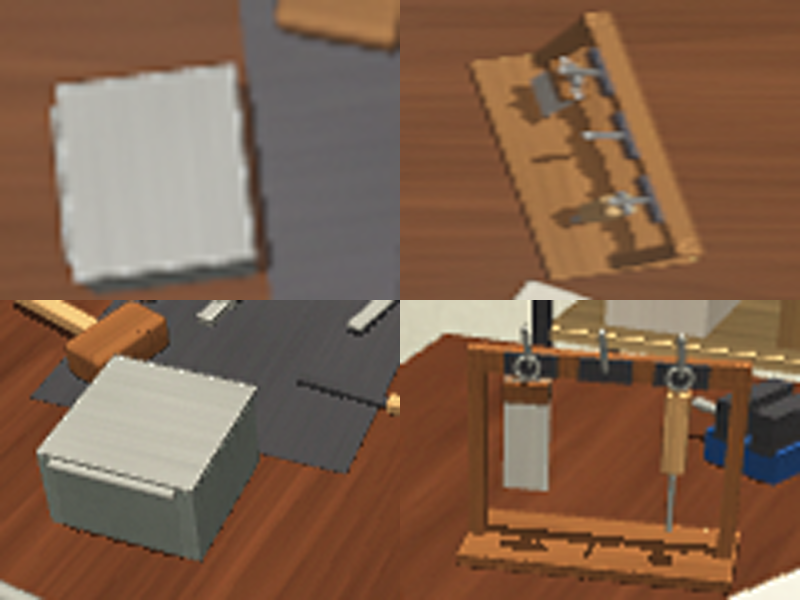

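Run:
```python
from h import *
d=np.load("top0.npy");P=pts("top",d);rgb=np.load("top0rgb.npy").astype(int)
u0=P[...,2]
def box(l,t,r,b):
    m=np.zeros(d.shape,bool);m[t:b,l:r]=1;return m
table=P[240:250,300:312].reshape(-1,3);print("table",np.nanmean(table,0),np.nanstd(table[:,2]))
m=box(145,150,200,205)&(u0>0.06)&(u0<.09)
q=P[m];print("case n",m.sum(),"z",np.median(q[:,2]),cv2.minAreaRect(q[:,:2].astype(np.float32)*1000),cv2.boxPoints(cv2.minAreaRect(q[:,:2].astype(np.float32)*1000)).round().tolist())
m=box(320,140,375,235)&(u0>0.2)&(u0<.24)
q=P[m];print("bar n",m.sum(),np.median(q[:,2]),cv2.boxPoints(cv2.minAreaRect(q[:,:2].astype(np.float32)*1000)).round().tolist())
m=box(320,140,375,235)&(u0>0.24);q=P[m];print("pegs",np.c_[np.argwhere(m),q.round(3)*1000][:40].tolist())
m=box(234,185,294,208)
Q=P[m];C=rgb[m];
for v in range(186,207):
    print(v," ".join(f"{int(1000*P[v,u,2]):3d}" for u in range(236,292,2)))
```

```text
table [ 0.31256186 -0.23213538 -0.00085359] 0.004581258742730471
case n 1189 z 0.07494265003627126 ((562.3175659179688, 260.467041015625), (132.34690856933594, 125.3739013671875), 6.681155204772949) [[489.0, 315.0], [504.0, 191.0], [635.0, 206.0], [621.0, 330.0]]
bar n 687 0.22531949742134166 [[374.0, -371.0], [384.0, -418.0], [641.0, -365.0], [632.0, -318.0]]
pegs [[161.0, 341.0, 573.0, -321.0, 265.0], [161.0, 342.0, 573.0, -325.0, 266.0], [161.0, 343.0, 572.0, -328.0, 267.0], [161.0, 344.0, 573.0, -331.0, 264.0], [161.0, 345.0, 578.0, -339.0, 241.0], [162.0, 341.0, 568.0, -320.0, 271.0], [162.0, 342.0, 569.0, -325.0, 265.0], [162.0, 343.0, 569.0, -328.0, 266.0], [162.0, 344.0, 570.0, -332.0, 260.0], [162.0, 345.0, 572.0, -337.0, 253.0], [162.0, 346.0, 574.0, -342.0, 244.0], [163.0, 347.0, 571.0, -345.0, 242.0], [182.0, 346.0, 504.0, -336.0, 264.0], [182.0, 347.0, 504.0, -339.0, 265.0], [182.0, 348.0, 503.0, -342.0, 266.0], [182.0, 349.0, 504.0, -346.0, 263.0], [182.0, 350.0, 506.0, -351.0, 252.0], [182.0, 351.0, 507.0, -356.0, 246.0], [183.0, 346.0, 500.0, -335.0, 268.0], [183.0, 3
[... 599 characters left out ...]
[204.0, 355.0, 434.0, -365.0, 253.0], [204.0, 356.0, 435.0, -370.0, 245.0]]
186  -1   0   1   8   4   5   0  -8  -5  15  -1  -2   0   0  -8   4   7  -3  12   1  -8   6  -1   1  -2   5   9   0
187  -4   1  -3  -5   0   0  -2  -1   5  -3  -5   0   4   1   0  -1  -3   0  -4  -1  -6   0  -1  -4  -6   5  -1   2
188   1   3   6   0  -2  -3  -1  -1   2   1   0  -3   5  -3  -4   7   1  -7   7  -6  -5  -1  -3   3   3   0   3  -3
189  -2   0  -6  -2   0  -3   0   0   4  -6   1   1  11  -5   2  -3  -7  -4   6   7  -4   3  -3   3   5   2   2   0Traceback (most recent call last):
  File "<stdin>", line 15, in <module>
  File "<stdin>", line 15, in <genexpr>
ValueError: cannot convert float NaN to integer
```

```bash
cat >> h.py <<'E'
def ray(name,uv,z):
    ci=camera_info(name);K,R,t=[np.array(ci[k]) for k in "KRt"]
    uv=np.atleast_2d(uv); c=np.c_[(uv[:,0]-K[0,2])/K[0,0],(uv[:,1]-K[1,2])/K[1,1],np.ones(len(uv))]
    o=-R.T@t; w=c@R; return o+w*((z-o[2])/w[:,2])[:,None]
E
python3 - <<'E'
from h import *
get_image("top")
r=[r for r in outline_of("opener","top")]
for a in r:
    v,u=np.nonzero(a["pixels"]); X=ray("top",np.c_[u,v],.009)[:,:2]
    c=X.mean(0);w,V=np.linalg.eigh(np.cov((X-c).T));s=(X-c)@V[:,1]
    print(a["conf"],a["bbox"],c,V[:,1],s.min(),s.max(),np.degrees(np.arctan2(V[1,1],V[0,1])))
print(ray("top",[[285,200.5],[240,193.5],[263,197]],.009))
E
```

```text
0.78 [275.0, 220.0, 300.6, 265.1] [ 0.32161872 -0.16784894] [-0.9235427  -0.38349561] -0.09605097369943622 0.0875461674510316 -157.44962211954592
0.76 [338.0, 256.6, 378.2, 277.0] [ 0.23605539 -0.42380479] [-0.43906036  0.89845757] -0.07667524775000395 0.08551111679533216 116.04394358830746
0.69 [239.7, 188.5, 290.1, 201.8] [ 0.4919839  -0.07918716] [0.15495787 0.98792108] -0.09160349838224795 0.0987650551663345 81.0856471283381
0.49 [157.1, 253.9, 199.9, 257.3] [0.27087772 0.2312911 ] [0.06887755 0.99762512] -0.0693789912761746 0.091043785583092 86.0504798312029
[[ 0.47638787 -0.15742538  0.009     ]
 [ 0.50335422  0.01118124  0.009     ]
 [ 0.48984385 -0.07513492  0.009     ]]
```

{"method": "play_rows", "body": {"delta_pos": [[0,0,-0.05],[0,0,-0.1],[0,0,-0.15],[0,0,-0.2],[0,0,-0.25],[0.033,-0.034,-0.25],[0.066,-0.067,-0.25],[0.1,-0.101,-0.25]], "spin": [0,0,0,0,0,0,0,0], "claw": [1,1,1,1,1,1,1,1]}}

```text
time: 2.2
position: [0.2536, -0.5236, 0.45]
ee_rot: [3.141, -0.0, 0.276]
ft_force: [0.0, 0.3, -0.7]
finger_gap: 1.002
grip_force: 0.0
```

{"method": "play_rows", "body": {"delta_pos": [[0.034,-0.035,0],[0.068,-0.07,0],[0.102,-0.105,0],[0.136,-0.14,0],[0.17,-0.174,0],[0.204,-0.208,0],[0.238,-0.242,0],[0.272,-0.276,0]], "spin": [-8,-16,-24,-32,-40,-48,-56,-65], "claw": [1,1,1,1,1,1,1,1]}}

```text
time: 3.0
position: [0.4398, -0.1831, 0.45]
ee_rot: [3.141, 0.001, 1.41]
ft_force: [-0.0, 0.4, -0.3]
finger_gap: 0.999
grip_force: 0.0
```

Run:
```python
from h import *
s=observe();print(s["position"],s["ee_rot"],s["joint_positions"])
ci=camera_info("wrist");K,R,t=[np.array(ci[k]) for k in "KRt"];print("cam pos",-R.T@t,"fwd",R[2],"right",R[0],K[0,0])
for n,z in [((0.487,-0.095,0.009),0),((.5695,.1985,.07),0),((.502,-.336,.268),0)]: print(proj("wrist",n))
```

```text
[ 0.43976488 -0.18314779  0.45001292] [3.14075931e+00 5.25628137e-04 1.40978208e+00] [ 0.66331427  0.02317876 -0.40504186  1.59135477  0.00958395  1.52805545
  0.09695439]
cam pos [ 0.4529343  -0.10692865  0.63513427] fwd [-0.04384176 -0.28090793 -0.95873283] right [ 0.9871581 -0.1597377  0.0016614] 306.66172065201334
[[263.03474727  88.43973912]]
[[ 291.67188363 -129.40183204]]
[[309.73585774 266.26988456]]
```

Run:
```python
from h import *
p,d=get_image("wrist");np.save("w1.npy",d);np.save("w1rgb.npy",p)
cv2.imwrite("pics/w1.png",cv2.resize(p,(768,576))[:,:,::-1])
for q in ["opener","peg_free"]:
    for a in outline_of(q,"wrist"): print(q,a["conf"],a["bbox"])
P=pts("wrist",d); 
m=(P[...,2]>.24)&(P[...,2]<.29)&(P[...,1]<-.3)&(P[...,1]>-.4)&(abs(P[...,0]-.5)<.03)
print(m.sum());vv,uu=np.nonzero(m)
if m.sum():
  q=P[m];i=np.argsort(-q[:,2]);print(np.c_[uu,vv,q.round(4)*1000][i][:20].tolist())
```

```text
opener 0.8 [149.1, 109.9, 233.1, 166.6]
opener 0.7 [137.4, 221.5, 198.6, 285.7]
opener 0.67 [254.5, 27.1, 272.2, 133.3]
peg_free 0.86 [292.5, 261.3, 326.1, 278.1]
24
[[309.0, 270.0, 501.0, -338.5, 270.1], [310.0, 270.0, 502.49999999999994, -339.5, 268.9], [311.0, 268.0, 504.2, -336.9, 268.5], [310.0, 267.0, 503.0, -335.3, 268.40000000000003], [310.0, 268.0, 502.90000000000003, -336.8, 268.40000000000003], [311.0, 269.0, 504.09999999999997, -338.7, 268.1], [310.0, 269.0, 502.8, -338.6, 267.90000000000003], [311.0, 267.0, 504.4, -335.8, 267.90000000000003], [309.0, 269.0, 501.49999999999994, -338.4, 267.90000000000003], [308.0, 267.0, 500.4, -335.2, 267.90000000000003], [308.0, 270.0, 500.0, -339.8, 267.7], [309.0, 267.0, 501.8, -335.5, 267.7], [308.0, 268.0, 500.29999999999995, -336.8, 267.6], [308.0, 269.0, 500.2, -338.5, 267.40000000000003], [307.0, 268.0, 499.09999999999997, -337.2, 266.7], [311.0, 270.0, 504.09999999999997, -341.1, 266.7], [310.0, 266.0, 503.4, -334.9, 266.6], [307.0, 269.0, 499.0, -338.9, 266.5], [309.0, 266.0, 502.09999999999997, -334.8, 266.40000000000003], [309.0, 268.0, 501.8, -337.9, 266.29999999999995]]
```

View pics/w1.png

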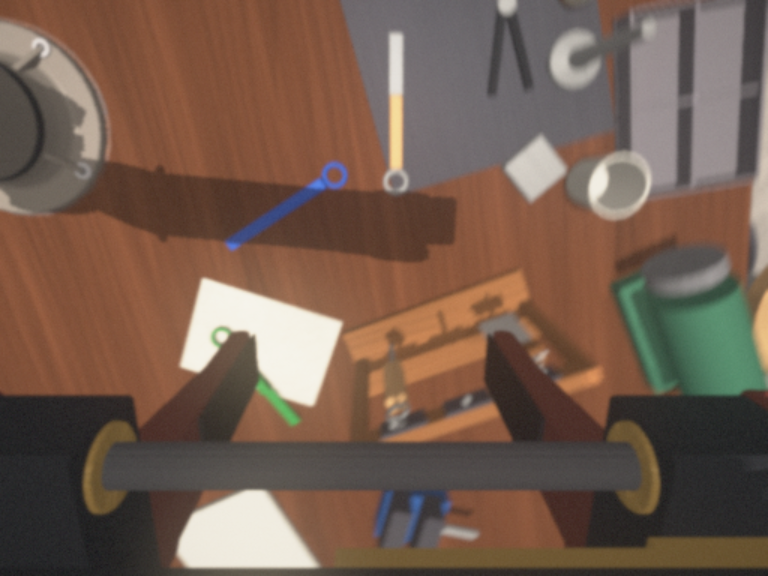

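```bash
cat >> h.py <<'E'
def opener(z=.009,box=None):
    for a in outline_of("opener","wrist"):
        v,u=np.nonzero(a["pixels"]); X=ray("wrist",np.c_[u,v],z)[:,:2]
        c=X.mean(0);w,V=np.linalg.eigh(np.cov((X-c).T));e=V[:,1];e=e*np.sign(e[1]);s=(X-c)@e
        print(round(a["conf"],2),a["bbox"],"eyeend",c+e*s.min(),"tip",c+e*s.max(),"len",s.max()-s.min(),"hdg",np.degrees(np.arctan2(e[1],e[0])),"off",c@np.array([-e[1],e[0]]))
E
python3 - <<'E'
from h import *
get_image("wrist");opener()
print(ray("wrist",[[264.3,121],[264.5,22],[264.5,63]],.009))
d=np.load("w1.npy");P=pts("wrist",d)
for v in (40,50,70,80,90,100): print(v,(P[v,256:274,2]*1000).round().tolist())
E
```

```text
0.91 [151.0, 112.1, 230.5, 170.4] eyeend [ 0.23399931 -0.20791489] tip [ 0.41398256 -0.13374759] len 0.1946657582801758 hdg 22.395526800226385 off -0.2813863878223363
0.82 [253.5, 24.4, 271.4, 133.4] eyeend [ 0.47477904 -0.17875534] tip [0.5052557  0.01135863] len 0.19254128841303783 hdg 80.89255560653922 off -0.4970881526380001
0.54 [140.6, 221.3, 199.6, 283.9] eyeend [ 0.26522883 -0.49929764] tip [ 0.18075387 -0.3252926 ] len 0.19342639583459476 hdg 115.89537768723531 off -0.02054013564853962
[[ 0.47944242 -0.15949742  0.009     ]
 [ 0.50669147  0.01608835  0.009     ]
 [ 0.49612603 -0.0530176   0.009     ]]
40 [-1.0, 0.0, 0.0, 0.0, 9.0, 11.0, 11.0, 11.0, 11.0, 11.0, 10.0, 9.0, 10.0, -1.0, -0.0, 0.0, 0.0, 2.0]
50 [0.0, -0.0, -2.0, 2.0, 11.0, 10.0, 12.0, 10.0, 10.0, 10.0, 11.0, 10.0, 10.0, 1.0, 2.0, 1.0, 1.0, -1.0]
70 [0.0, 1.0, -1.0, 0.0, 16.0, 17.0, 18.0, 17.0, 18.0, 17.0, 19.0, 17.0, 18.0, -2.0, 1.0, -1.0, 1.0, 1.0]
80 [-1.0, -0.0, 1.0, -0.0, 16.0, 17.0, 15.0, 16.0, 15.0, 16.0, 16.0, 18.0, 14.0, -2.0, 2.0, 2.0, 1.0, 1.0]
90 [-1.0, 1.0, 1.0, 0.0, 18.0, 20.0, 17.0, 18.0, 17.0, 18.0, 17.0, 17.0, 15.0, 0.0, -1.0, 0.0, 1.0, 1.0]
100 [2.0, 0.0, 0.0, 1.0, 17.0, 19.0, 17.0, 19.0, 16.0, 17.0, 18.0, 17.0, 1.0, 1.0, 0.0, -0.0, -0.0, 1.0]
```

{"method": "play_rows", "body": {"delta_pos": [[0.025,0.009,0.03],[0.05,0.0175,0.07],[0.075,0.026,0.11],[0.101,0.035,0.155],[0.101,0.035,0.2],[0.101,0.035,0.25],[0.101,0.035,0.3],[0.101,0.035,0.3]], "spin": [0,0,0,0,0,0,0,0], "claw": [0.6,0.6,0.6,0.6,0.6,0.6,0.6,0.6]}}

```text
time: 4.05
position: [0.4851, -0.093, 0.144]
ee_rot: [-3.129, 0.001, 1.401]
ft_force: [-0.8, -0.3, -0.4]
finger_gap: 0.598
grip_force: 0.0
```

Run:
```python
from h import *
get_image("wrist");opener();s=observe();print(s["position"],s["ee_rot"])
```

```text
0.81 [238.2, 61.3, 263.8, 247.4] eyeend [ 0.48210252 -0.17691969] tip [0.51230463 0.01749328] len 0.19674493899940107 hdg 81.16966707262027 off -0.5035470395741818
0.8 [104.4, 206.4, 192.7, 265.7] eyeend [ 0.30814105 -0.1795118 ] tip [ 0.41884236 -0.12799155] len 0.12210289357097964 hdg 24.957209262068485 off -0.29276698581415356
0.46 [376.1, 179.2, 458.9, 255.2] eyeend [ 0.69661948 -0.20832602] tip [ 0.64906779 -0.1451297 ] len 0.07908816587654774 hdg 126.95941583993273 off -0.4313860284266199
[ 0.4904091  -0.09258956  0.15020154] [-3.14036993e+00  1.61654367e-04  1.40142125e+00]
```

Run:
```python
from h import *
s=observe();get_image("wrist");opener();s=observe();print(s["position"],s["ee_rot"])
```

```text
0.91 [232.9, 63.2, 259.2, 244.4] eyeend [ 0.47768274 -0.17516704] tip [0.50807529 0.01640644] len 0.1939693378573097 hdg 80.98532701835292 off -0.49922898340623184
0.9 [102.8, 206.8, 190.0, 265.0] eyeend [ 0.30684058 -0.17729402] tip [ 0.41676068 -0.12754181] len 0.12065533655941771 hdg 24.352536075679676 off -0.2880450641253164
[ 0.49252717 -0.09220734  0.15235965] [3.13736126e+00 2.74676877e-04 1.40233427e+00]
```

{"method": "play_rows", "body": {"delta_pos": [[0.002,0.001,0.04],[0.002,0.001,0.08],[0.002,0.001,0.11],[0.002,0.001,0.13],[0.002,0.001,0.14],[0.002,0.001,0.146],[0.002,0.001,0.146],[0.002,0.001,0.146]], "spin": [0,0,0,0,0,0,0,0], "claw": [0.6,0.6,0.6,0.6,0.6,0.6,0.6,0.6]}}

```text
time: 5.05
position: [0.4931, -0.0897, 0.005]
ee_rot: [3.139, 0.0, 1.404]
ft_force: [0.1, -1.1, -0.1]
finger_gap: 0.595
grip_force: 0.0
```

{"method": "play_rows", "body": {"delta_pos": [[0,0,0],[0,0,0],[0,0,0],[0,0,0],[0,0,0],[0,0,0],[0,0,0],[0,0,0]], "spin": [0,0,0,0,0,0,0,0], "claw": [0.3,0.0,0.0,0.0,0.0,0.0,0.0,0.0], "force": 50}}

```text
time: 5.85
position: [0.4919, -0.0894, 0.0036]
ee_rot: [-3.142, -0.0, 1.404]
ft_force: [-0.1, 0.6, 0.1]
finger_gap: 0.004
grip_force: 0.0
```

Run:
```python
from h import *
s=observe();p,d=get_image("wrist");opener();print(s["finger_gap"],s["position"])
t,_=get_image("top")
m=np.hstack([p,t[150:242,200:323].repeat(4,0).repeat(4,1)[:384]])
cv2.imwrite("pics/w2.png",cv2.resize(m,(800,306))[:,:,::-1])
```

```text
0.7 [27.8, 284.9, 134.2, 368.8] eyeend [ 0.31698408 -0.1734362 ] tip [ 0.41153669 -0.12677799] len 0.10543806154727736 hdg 26.26463234758812 off -0.29580167822759723
0.62 [222.0, 38.1, 252.7, 343.1] eyeend [ 0.47513841 -0.17508904] tip [0.50517762 0.01735773] len 0.19477709357508516 hdg 81.12823276789896 off -0.49645669870231157
0.0043070898345750125 [ 0.49187956 -0.08939212  0.00361693]Traceback (most recent call last):
  File "<stdin>", line 4, in <module>
    return _nx.concatenate(arrs, 1, dtype=dtype, casting=casting)
           ~~~~~~~~~~~~~~~^^^^^^^^^^^^^^^^^^^^^^^^^^^^^^^^^^^^^^^
ValueError: all the input array dimensions except for the concatenation axis must match exactly, but along dimension 0, the array at index 0 has size 384 and the array at index 1 has size 368
```

Run:
```python
from h import *
p,d=get_image("wrist")
t,_=get_image("top")
m=np.hstack([p,cv2.resize(t[150:246,200:328],(512,384))])
cv2.imwrite("pics/w2.png",cv2.resize(m,(800,300))[:,:,::-1])
```

```text
(no output)
```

View pics/w2.png

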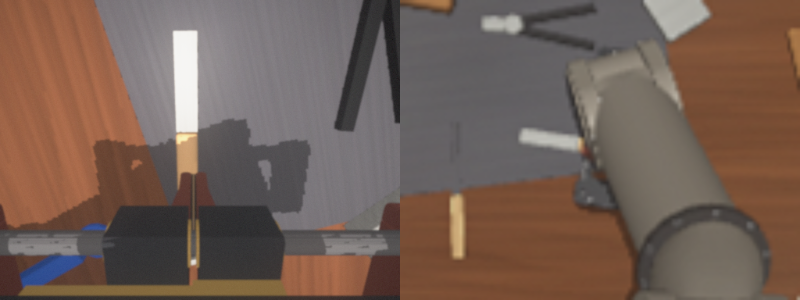

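Run:
```python
from h import *
s=observe();p,d=get_image("wrist");P=pts("wrist",d)*1000
for v in range(160,345,8): print(v,[tuple(P[v,u].round().astype(int).tolist()) if np.isfinite(P[v,u,0]) else None for u in (222,228,234,240,247,252,258,266,272)],p[v,247].tolist())
```

```text
160 [(484, -47, 1), (489, -46, 10), (492, -47, 11), (496, -47, 11), (500, -48, 10), (503, -49, 10), (506, -51, 2), (511, -52, 1), (515, -53, 0)] [241, 239, 234]
168 [(483, -52, 0), (488, -51, 11), (491, -51, 11), (495, -52, 11), (499, -53, 10), (502, -53, 10), (505, -56, 1), (510, -57, 0), (514, -57, 2)] [227, 219, 206]
176 [(482, -57, 1), (488, -54, 17), (491, -55, 18), (495, -55, 18), (499, -56, 18), (501, -56, 17), (505, -61, 1), (510, -62, 3), (513, -63, 1)] [199, 158, 117]
184 [(481, -62, 2), (487, -59, 17), (490, -59, 19), (494, -60, 18), (498, -61, 17), (501, -61, 18), (504, -67, 0), (509, -67, 2), (513, -68, 1)] [198, 156, 115]
192 [(480, -68, 1), (486, -63, 18), (489, -64, 18), (493, -65, 18), (497, -65, 18), (500, -66, 17), (503, -72, 0), (508, -73, 0), (512, -73, 1)] [198, 155, 113]
200 [(479, -73, 1), (485, -68, 18), (489, -69, 18), (492, -69, 18), (496, -70, 19), (499, -71, 16), (502, -77, 0), None, (511, -78, 2)] [195, 152, 111]
208 [(478, -79, 1), (484, -73, 17), (488, -74, 18), (491, -74, 18), (495, -75, 18), (498, -76, 17), (501, -82, 1), (506, -83, 1), (510, -84, 0)
[... 2168 characters left out ...]
)] [90, 86, 87]
320 [(492, -60, 130), (493, -60, 130), (495, -60, 131), (496, -63, 128), (497, -66, 125), (498, -64, 128), (500, -61, 131), (502, -61, 131), (503, -62, 131)] [92, 89, 89]
328 [(492, -62, 130), (493, -62, 131), (494, -63, 131), (496, -64, 130), (479, -175, 0), (498, -65, 129), (500, -64, 130), (502, -64, 130), (503, -63, 132)] [94, 89, 89]
336 [(491, -64, 131), (493, -64, 131), (494, -66, 129), (495, -65, 131), (479, -172, 12), (498, -67, 128), (499, -65, 131), (501, -66, 131), (503, -66, 131)] [224, 220, 214]
344 [(491, -66, 131), (492, -67, 131), (494, -67, 131), (495, -67, 131), (476, -189, 0), (480, -189, 1), (499, -67, 132), (501, -68, 131), (502, -68, 131)] [155, 99, 72]
```

Run:
```python
from h import *
s=observe();print(s["position"],s["joint_positions"].round(3),s["ft_force"].round(2));p,d=get_image("wrist");P=pts("wrist",d)*1000
for v in range(214,232): print(v,[tuple(P[v,u].round().astype(int).tolist()) if np.isfinite(P[v,u,0]) else None for u in (228,231,234,240,252,255,258,260)],p[v,234].tolist(),p[v,258].tolist())
ci=camera_info("wrist");print(-np.array(ci["R"]).T@np.array(ci["t"]))
```

```text
[ 0.49188202 -0.08941341  0.00366635] [ 0.389  0.515 -0.41   2.092  0.356  0.6   -0.437] [-0.71  0.49  0.41]
214 [(483, -77, 18), (485, -77, 18), (487, -77, 19), (491, -78, 18), (498, -80, 17), (499, -86, 0), (501, -87, 0), (502, -87, 1)] [202, 158, 112] [86, 81, 83]
215 [(483, -78, 17), (485, -77, 19), (487, -78, 18), (491, -78, 19), (497, -80, 17), (499, -87, 1), (501, -87, 1), (502, -87, 1)] [202, 157, 113] [85, 80, 82]
216 [(483, -78, 18), (485, -78, 19), (487, -79, 18), (490, -79, 18), (497, -80, 19), (499, -88, 1), (500, -88, 0), (502, -88, 1)] [203, 159, 113] [86, 82, 82]
217 [(483, -79, 18), (485, -79, 18), (487, -79, 18), (490, -80, 18), (497, -81, 18), (498, -88, 1), (500, -88, 2), (502, -89, 1)] [202, 157, 112] [86, 79, 81]
218 [(483, -80, 18), (485, -80, 17), (487, -80, 18), (490, -81, 18), (497, -82, 18), (498, -89, 1), (500, -89, 1), (502, -89, 2)] [200, 157, 110] [89, 81, 83]
219 [(483, -80, 18), (485, -80, 19), (486, -81, 18), (490, -81, 18), (497, -83, 17), (498, -90, 0), (500, -90, 2), (501, -90, 1)] [190, 147, 106] [92, 80, 80]
220 [(483, -81, 17), (485, -81, 18), 
[... 1212 characters left out ...]
 [95, 63, 56] [92, 59, 51]
228 [(482, -86, 18), (486, -78, 38), (488, -78, 38), (491, -78, 38), (497, -79, 38), (499, -79, 39), (500, -80, 37), (501, -80, 38)] [91, 57, 49] [93, 63, 53]
229 [(482, -87, 18), (486, -77, 41), (488, -78, 40), (491, -78, 39), (497, -80, 39), (499, -80, 38), (500, -80, 40), (501, -80, 39)] [96, 61, 54] [91, 59, 52]
230 [(481, -88, 17), (486, -78, 40), (488, -77, 42), (491, -78, 41), (497, -79, 40), (499, -80, 41), (500, -80, 41), (501, -80, 41)] [91, 56, 49] [95, 62, 56]
231 [(481, -88, 18), (486, -77, 42), (488, -78, 42), (491, -79, 41), (497, -79, 42), (499, -79, 43), (500, -80, 42), (501, -80, 42)] [96, 62, 57] [96, 60, 54]
[ 0.50563786 -0.01338356  0.18880664]
```

Run:
```python
from h import *
# w1 was taken at TCP (.4398,-.1831,.45), yaw 1.41; camera pose then:
d=np.load("w1.npy")
ci=camera_info("wrist");K,R,t=[np.array(ci[k]) for k in "KRt"]
s=observe();c0=-R.T@t
# tool frame coords via current relative transform
y=s["ee_rot"][2];Rt=np.array([[np.cos(y),np.sin(y),0],[np.sin(y),-np.cos(y),0],[0,0,-1]])
v,u=np.mgrid[:384,:512];c=np.stack([(u-K[0,2])/K[0,0]*d,(v-K[1,2])/K[1,1]*d,d],-1)
T=((c@R+c0-s["position"])@Rt)*1000   # tool coords
m=(T[...,2]>-60)&(T[...,2]<60)&(d>0)
q=T[m];print(m.sum(),q.min(0),q.max(0))
for sgn in (1,-1):
    a=q[q[:,1]*sgn>0];print(sgn,np.percentile(a,[0,2,50,98,100],axis=0).round(1).tolist())
```

```text
2726 [-10.90452323 -52.36516603 -59.99313839] [ 11.87637719  55.13810686 -22.06917782]
1 [[-10.9, 44.6, -60.0], [-9.6, 44.9, -59.6], [7.6, 45.4, -45.0], [11.3, 53.8, -24.3], [11.9, 55.1, -22.3]]
-1 [[-10.9, -52.4, -60.0], [-9.5, -51.3, -59.4], [7.6, -42.9, -44.8], [11.2, -42.3, -24.3], [11.5, -42.2, -22.1]]
```

The depth data puts the fingertips about 22 mm behind the reported TCP, so the fingers closed above the handle. I'll open, go lower using the measured tip height, and close again.

{"method": "play_rows", "body": {"delta_pos": [[0,0,-0.005],[0,-0.001,-0.005],[0,-0.001,-0.005],[0,-0.001,-0.005],[0,-0.001,0],[0,-0.001,0.01],[0,-0.001,0.017],[0,-0.001,0.02]], "spin": [0,0,0,0,0,0,0,0], "claw": [0.6,0.6,0.6,0.6,0.6,0.6,0.6,0.6]}}

```text
time: 7.0
position: [0.49, -0.0891, -0.0176]
ee_rot: [-3.14, 0.0, 1.404]
ft_force: [0.2, 0.2, -1.2]
finger_gap: 0.598
grip_force: 0.0
```

{"method": "play_rows", "body": {"delta_pos": [[0,0,0],[0,0,0],[0,0,0],[0,0,0],[0,0,0],[0,0,0],[0,0,0],[0,0,0]], "spin": [0,0,0,0,0,0,0,0], "claw": [0.6,0.3,0.0,0.0,0.0,0.0,0.0,0.0], "force": 50}}

```text
time: 7.8
position: [0.4908, -0.0893, -0.0162]
ee_rot: [-3.142, 0.0, 1.404]
ft_force: [-0.8, 0.3, 1.2]
finger_gap: 0.176
grip_force: 50.0
```

{"method": "play_rows", "body": {"delta_pos": [[0,0,-0.03],[0,0,-0.07],[0.02,0.009,-0.1],[0.05,0.022,-0.13],[0.08,0.036,-0.142],[0.11,0.049,-0.142],[0.14,0.062,-0.142],[0.158,0.07,-0.142]], "spin": [0,0,-2,-5,-8,-11,-14,-16.3], "claw": [0,0,0,0,0,0,0,0]}}

```text
time: 8.6
position: [0.587, 0.0576, 0.1258]
ee_rot: [3.141, -0.001, 1.693]
ft_force: [0.3, 0.3, -0.5]
finger_gap: 0.18
grip_force: 50.0
```

Run:
```python
from h import *
get_image("wrist")
s=observe();p,d=get_image("wrist");P=pts("wrist",d);s2=observe();print(s["position"],s2["position"],s["ee_rot"],s["finger_gap"],s["grip_force"])
np.save("w3.npy",d);np.save("w3rgb.npy",p);np.save("w3P.npy",P)
cv2.imwrite("pics/w3.png",cv2.resize(p,(640,480))[:,:,::-1])
m=(P[...,2]>.065)&(P[...,2]<.085)&(P[...,1]>.15)
q=P[m][:,:2].astype(np.float32)*1000;print("lid",len(q),cv2.boxPoints(cv2.minAreaRect(q)).round().tolist())
y=s["ee_rot"][2];Rt=np.array([[np.cos(y),np.sin(y),0],[np.sin(y),-np.cos(y),0],[0,0,-1]])
T=(P-s["position"])@Rt*1000
m=(T[...,0]>38)&(T[...,0]<125)&(abs(T[...,1])<25)&(T[...,2]<-10)&(T[...,2]>-45)
q=T[m];print("blade tool",len(q),q.min(0).round(1),q.max(0).round(1),np.median(q,0).round(1))
for a in range(40,120,10):
    k=q[(q[:,0]>a)&(q[:,0]<a+10)]; print(a,len(k),k[:,1].min().round(1) if len(k) else 0,k[:,1].max().round(1) if len(k) else 0,np.median(k[:,2]).round(1) if len(k) else 0)
```

```text
[0.58807481 0.06020457 0.12585123] [0.58686333 0.05806967 0.12552223] [ 3.13948092e+00 -2.97420768e-03  1.69686017e+00] 0.18227979601299923 50.000431537628174
lid 1310 [[502.0, 190.0], [503.0, 186.0], [631.0, 202.0], [631.0, 206.0]]
blade tool 4460 [ 38.   -8.4 -29.2] [104.7   7.8 -23.9] [ 74.4  -0.4 -26.6]
40 565 -8.4 7.4 -26.6
50 607 -8.4 7.7 -26.6
60 637 -8.2 7.7 -26.6
70 671 -8.0 7.5 -26.6
80 722 -8.3 7.4 -26.6
90 777 -8.1 7.8 -26.6
100 370 -7.9 7.7 -26.7
110 0 0 0 0
```

View pics/w3.png

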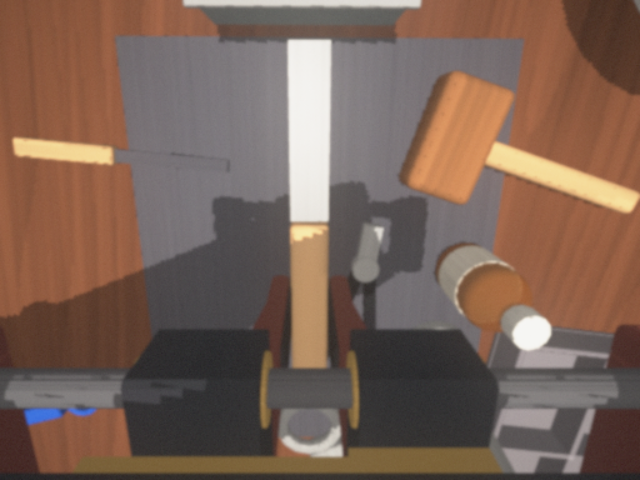

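{"method": "play_rows", "body": {"delta_pos": [[0,-0.002,0.03],[0,-0.002,0.06],[0,-0.002,0.08],[0,-0.002,0.0865],[0,-0.002,0.0865],[0,-0.002,0.0865],[0,-0.002,0.0865],[0,-0.002,0.0865]], "spin": [0,0,0,0,0,0,0,0], "claw": [0,0,0,0,0,0,0,0]}}

```text
time: 9.5
position: [0.5849, 0.0547, 0.0402]
ee_rot: [3.14, 0.0, 1.688]
ft_force: [-0.5, 0.5, -0.9]
finger_gap: 0.176
grip_force: 50.0
```

Run:
```python
from h import *
g=[]
for i in range(3):
    p,d=get_image("wrist");s=observe();g.append(np.r_[s["position"],s["ee_rot"][2]])
print(np.round(g,4));P=pts("wrist",d)
m=(P[...,2]>.069)&(P[...,2]<.085)&(P[...,1]>.17)
q=P[m];print("lid",len(q),np.median(q[:,2]),cv2.boxPoints(cv2.minAreaRect(q[:,:2].astype(np.float32)*1000)).round().tolist())
pos=np.mean(g,0);y=1.689;Rt=np.array([[np.cos(y),np.sin(y),0],[np.sin(y),-np.cos(y),0],[0,0,-1]])
T=(P-s["position"])@Rt*1000
m=(T[...,0]>45)&(T[...,0]<125)&(abs(T[...,1])<12)&(T[...,2]<-15)&(T[...,2]>-33);q=T[m];w=P[m];print("blade",q[:,0].max(),np.median(w[:,2]),np.percentile(w[:,2],[5,95]))
```

```text
[[0.5847 0.0547 0.04   1.6885]
 [0.5846 0.0547 0.0399 1.6885]
 [0.5845 0.0547 0.0397 1.6886]]
lid 0 nan [[0.0, 0.0], [0.0, 0.0], [0.0, 0.0], [0.0, 0.0]]
blade 106.7821710768687 0.06646044912626149 [0.06534544 0.06756405]
  return _methods._mean(a, axis=axis, dtype=dtype,
  ret = ret.dtype.type(ret / rcount)
```

{"method": "play_rows", "body": {"delta_pos": [[0,0,0.0015],[0.012,0,0.0015],[0.024,0,0.0015],[0.036,0,0.0015],[0.048,0,0.0015],[0.06,0,0.0015],[0.073,0,0.0015],[0.073,0,0.0015]], "spin": [0,0,0,0,0,0,0,0], "claw": [0,0,0,0,0,0,0,0]}}

```text
time: 10.45
position: [0.5751, 0.1304, 0.0379]
ee_rot: [3.141, -0.002, 1.692]
ft_force: [0.3, -0.4, -1.2]
finger_gap: 0.175
grip_force: 50.0
```

{"method": "play_rows", "body": {"delta_pos": [[0,0,-0.005],[0.0006,0,-0.015],[0.0025,0,-0.025],[0.0055,0,-0.0347],[0.0097,0,-0.044],[0.015,0,-0.0526],[0.0194,0,-0.0583],[0.0243,0,-0.0637]], "spin": [0,0,0,0,0,0,0,0], "claw": [0,0,0,0,0,0,0,0]}}

```text
time: 11.25
position: [0.573, 0.1517, 0.1021]
ee_rot: [3.141, 0.0, 1.688]
ft_force: [1.0, -1.2, -1.7]
finger_gap: 0.179
grip_force: 50.0
```

```bash
cat >> h.py <<'E'
def lid(tag):
    L=np.array([.568,.1965]);a=1.689;ex=np.array([np.cos(a),np.sin(a)]);ey=np.array([-np.sin(a),np.cos(a)]);H=L+.118*ex
    for n in ("side","top"):
        p,d=get_image(n);P=pts(n,d);r=P[...,:2]-H;x=r@ex;y=r@ey
        m=(abs(y)<.055)&(x>-.13)&(x<.07)&(P[...,2]>.085)&(P[...,2]<.21)
        q=np.c_[x[m],P[m][:,2]-.07];print(n,m.sum(),"x/z pct",np.percentile(q,[2,25,50,75,98],axis=0).round(3).tolist() if m.sum() else 0)
        if n=="side": cv2.imwrite(f"pics/{tag}.png",cv2.resize(p[180:330,100:300],(640,480))[:,:,::-1])
E
python3 -c "
from h import *
lid('l1');s=observe();print(s['position'],s['ft_force'])"
```

```text
side 1730 x/z pct [[-0.117, 0.016], [-0.061, 0.033], [-0.042, 0.051], [-0.024, 0.068], [-0.007, 0.086]]
top 573 x/z pct [[-0.101, 0.017], [-0.067, 0.038], [-0.047, 0.058], [-0.027, 0.074], [-0.007, 0.091]]
[0.57316622 0.15290156 0.10238041] [ 0.23005671 -0.04701511 -0.8028335 ]
```

View pics/l1.png

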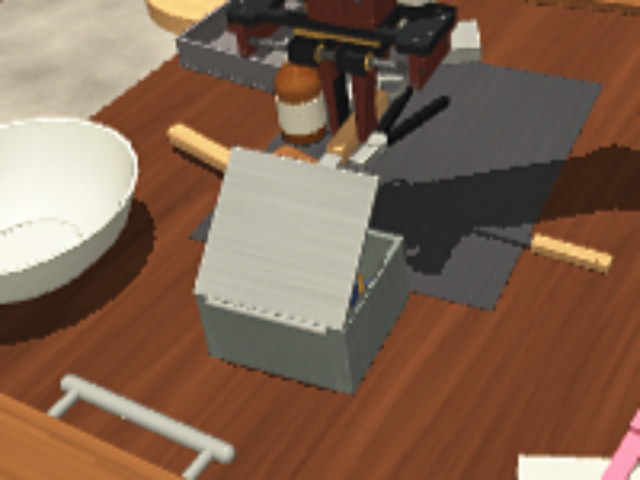

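{"method": "play_rows", "body": {"delta_pos": [[0.0065,0,-0.0058],[0.0135,0,-0.0109],[0.021,0,-0.0153],[0.029,0,-0.0188],[0.0372,0,-0.0215],[0.0443,0,-0.0231],[0.0529,0,-0.0241],[0.0529,0,-0.0241]], "spin": [0,0,0,0,0,0,0,0], "claw": [0,0,0,0,0,0,0,0]}}

```text
time: 12.15
position: [0.5661, 0.2061, 0.1257]
ee_rot: [3.141, -0.001, 1.691]
ft_force: [-0.1, 0.4, -0.7]
finger_gap: 0.176
grip_force: 50.0
```

```bash
python3 -c "
from h import *
lid('l2');s=observe();print(s['position'],s['ft_force'],s['grip_force'])"
```

```text
side 1804 x/z pct [[-0.113, 0.018], [0.001, 0.053], [0.005, 0.082], [0.006, 0.103], [0.007, 0.133]]
top 243 x/z pct [[-0.047, 0.022], [-0.005, 0.066], [0.0, 0.083], [0.001, 0.108], [0.004, 0.122]]
[0.56639497 0.20451182 0.12549091] [-0.30519719 -0.61911634 -0.06671154] 49.999703764915466
```

View pics/l2.png

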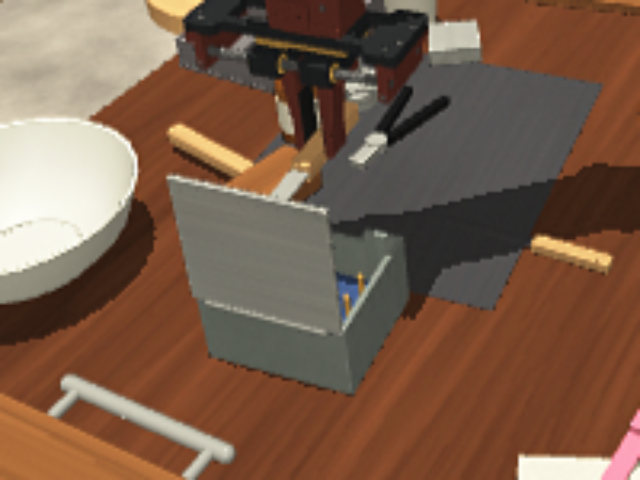

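{"method": "play_rows", "body": {"delta_pos": [[-0.03,0,0],[-0.07,0,0],[-0.115,0,0],[-0.15,-0.01,-0.04],[-0.19,-0.03,-0.08],[-0.23,-0.05,-0.12],[-0.27,-0.07,-0.15],[-0.31,-0.09,-0.17]], "spin": [0,0,0,-1,-2,-3,-4,-5], "claw": [0,0,0,0,0,0,0,0]}}

```text
time: 13.05
position: [0.5212, -0.0939, 0.285]
ee_rot: [3.139, 0.0, 1.777]
ft_force: [1.1, -0.5, 0.1]
finger_gap: 0.176
grip_force: 50.0
```

```bash
cat >> h.py <<'E'
def pegcheck():
    g=[]
    for i in range(3): p,d=get_image("wrist");s=observe();g.append(np.r_[s["position"],s["ee_rot"][2]])
    g=np.array(g);print(g.round(4).tolist());pos=g[-1];y=pos[3]
    P=pts("wrist",d);Rt=np.array([[np.cos(y),np.sin(y),0],[np.sin(y),-np.cos(y),0],[0,0,-1]])
    T=(P-pos[:3])@Rt*1000
    m=(T[...,0]>45)&(T[...,0]<125)&(abs(T[...,1])<14)&(T[...,2]<-15)&(T[...,2]>-40);q=T[m]
    if m.sum(): print("blade tip x",q[:,0].max(),"z",np.median(q[:,2]),"y",np.percentile(q[:,1],[1,99]))
    pt=np.array([.502,-.337,.268]);print("peg in tool",(pt-pos[:3])@Rt*1000)
    m=(P[...,2]>.255)&(P[...,2]<.275)&(P[...,1]<-.3)&(P[...,1]>-.37)&(abs(P[...,0]-.502)<.02);q=P[m]
    if m.sum(): print("peg seen",m.sum(),np.median(q,0))
    return p
E
python3 - <<'E'
from h import *
p=pegcheck();np.save("w4rgb.npy",p)
p,d=get_image("top");P=pts("top",d)
r=P[...,:2]-np.array([.502,-.337]);m=(P[...,2]>.262)&(P[...,2]<.28)&(np.hypot(r[...,0],r[...,1])<.015);print("top peg",P[m].round(4).tolist())
lid("l3")
E
```

```text
[[0.5204, -0.1033, 0.2881, 1.7677], [0.5214, -0.1003, 0.2862, 1.7656], [0.5214, -0.0967, 0.2845, 1.7688]]
blade tip x 106.78726363841544 z -26.59707351536361 y [-7.02486911  8.68286625]
peg in tool [-231.80766205  -66.32988519   16.54057842]
top peg [[0.5034, -0.3352, 0.2665], [0.5035, -0.3386, 0.2657], [0.5039, -0.3456, 0.2632], [0.4998, -0.3346, 0.269], [0.4995, -0.3375, 0.2706], [0.5007, -0.3422, 0.2634]]
side 1355 x/z pct [[0.002, 0.017], [0.004, 0.044], [0.005, 0.071], [0.006, 0.097], [0.007, 0.117]]
top 191 x/z pct [[-0.001, 0.018], [0.0, 0.051], [0.001, 0.086], [0.002, 0.113], [0.005, 0.123]]
```

{"method": "play_rows", "body": {"delta_pos": [[-0.03,-0.012,0],[-0.065,-0.026,0],[-0.1,-0.042,0],[-0.135,-0.056,0.005],[-0.159,-0.066,0.01],[-0.159,-0.066,0.01],[-0.159,-0.066,0.01],[-0.159,-0.066,0.01]], "spin": [0,0,0,0,0,0,0,0], "claw": [0,0,0,0,0,0,0,0]}}

```text
time: 14.15
position: [0.4901, -0.2594, 0.2725]
ee_rot: [3.142, -0.001, 1.78]
ft_force: [0.4, -0.2, 0.0]
finger_gap: 0.179
grip_force: 50.0
```

Run:
```python
from h import *
p=pegcheck()
t,d=get_image("top");P=pts("top",d);s,ds=get_image("side")
m=np.hstack([cv2.resize(t[150:225,310:410],(400,300)),cv2.resize(s[90:150,260:340],(400,300))])
cv2.imwrite("pics/r1.png",m[:,:,::-1])
```

```text
[[0.4901, -0.2596, 0.2728, 1.7795], [0.49, -0.26, 0.2729, 1.7791], [0.4898, -0.2603, 0.273, 1.7786]]
blade tip x 106.6925973528758 z -26.831147504244647 y [-6.94685698  8.74200008]
peg in tool [-77.54160389  -3.89374711   5.02142287]
```

View pics/r1.png

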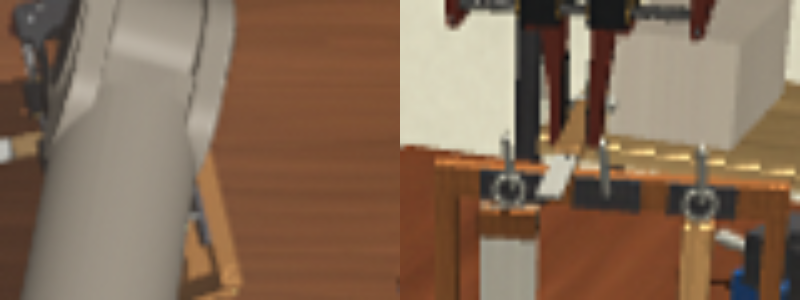

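Run:
```python
from h import *
p,d=get_image("wrist");s=observe();P=pts("wrist",d);y=s["ee_rot"][2];Rt=np.array([[np.cos(y),np.sin(y),0],[np.sin(y),-np.cos(y),0],[0,0,-1]])
T=(P-s["position"])@Rt*1000;print(s["position"],y)
for v in range(322,384,3): print(v," ".join("%4d,%3d,%4d"%tuple(T[v,u].round()) if np.isfinite(T[v,u,0]) else "  nan" for u in range(226,276,5)))
g=cv2.cvtColor(p,cv2.COLOR_RGB2GRAY)
for v in range(322,384,2): print(v,g[v,220:280:2].tolist())
```

```text
[ 0.48942808 -0.26130363  0.2730662 ] 1.7770133418824274
322   23, -5,-121   23, -3,-121   23, -2,-121   23, -1,-121   24,  0,-122   24,  2,-121   24,  3,-121   23,  4,-121   23,  5,-121   23,  7,-121
325   22, -5,-120   22, -3,-121   22, -2,-120   22, -1,-121   22,  0,-121   22,  2,-121   22,  3,-121   22,  4,-121   22,  6,-121   22,  7,-121
328  -61,-12, -26  -60, -9, -28  -59, -6, -29 -123, -5,  46 -124,  0,  46 -123,  4,  46  -60,  6, -27  -59,  9, -29  -60, 13, -27   -9, 10, -86
331  -62,-12, -27  -61, -9, -28 -127, -9,  46 -126, -5,  45 -127,  0,  46 -127,  4,  46 -127,  9,  46  -62,  9, -28  -63, 13, -26  -11, 10, -85
334  -63,-12, -28  -63, -9, -29 -130, -9,  45 -130, -5,  46 -131,  0,  47 -130,  4,  46 -129,  9,  45 -130, 14,  46  -64, 13, -28  -64, 16, -28
337  -66,-12, -28 -340,-28, 273 -341,-19, 274 -341,-10, 274 -340, -1, 273 -340,  8, 273 -340, 17, 273 -341, 26, 274  -66, 13, -28  -67, 16, -27
340  -68,-12, -28 -346,-28, 272 -346,-19, 272 -347,-10, 273 -347, -1, 273 -347,  8, 273 -345, 17, 271 -347, 26, 273  -69, 13, -27  -69, 16, -27
343  -71,-12, -28  -72, -9, -27 -35
[... 5408 characters left out ...]
83, 84, 83, 83, 86, 84, 83, 83, 80, 83, 83, 82, 82, 81, 80, 80, 81, 79, 84]
374 [81, 83, 81, 84, 81, 81, 83, 85, 83, 84, 83, 81, 83, 82, 82, 81, 80, 82, 83, 82, 80, 83, 81, 83, 81, 82, 81, 81, 82, 81]
376 [80, 79, 83, 80, 84, 81, 79, 81, 79, 81, 81, 81, 82, 83, 81, 82, 82, 82, 82, 81, 81, 81, 80, 81, 78, 81, 83, 80, 81, 81]
378 [62, 60, 61, 59, 60, 61, 62, 63, 64, 60, 60, 63, 59, 61, 65, 60, 61, 64, 64, 61, 61, 62, 64, 64, 60, 60, 61, 62, 60, 64]
380 [41, 44, 45, 35, 43, 47, 37, 38, 44, 40, 44, 40, 43, 44, 42, 43, 40, 41, 40, 39, 38, 39, 43, 41, 44, 43, 38, 41, 42, 41]
382 [38, 40, 45, 38, 44, 44, 36, 41, 34, 39, 45, 44, 41, 40, 43, 39, 37, 42, 39, 45, 40, 36, 41, 44, 41, 45, 39, 42, 38, 41]
```

{"method": "play_rows", "body": {"delta_pos": [[-0.003,-0.002,0],[-0.006,-0.004,0],[-0.006,-0.004,0.005],[-0.006,-0.004,0.01],[-0.006,-0.004,0.015],[-0.006,-0.004,0.018],[-0.006,-0.004,0.018],[-0.006,-0.004,0.018]], "spin": [0,0,0,0,0,0,0,0], "claw": [0,0,0,0,0,0,0,0]}}

```text
time: 15.25
position: [0.4865, -0.2685, 0.2548]
ee_rot: [-3.142, -0.0, 1.776]
ft_force: [-0.6, 0.3, -0.3]
finger_gap: 0.178
grip_force: 50.0
```

```bash
cat >> h.py <<'E'
def ring():
    get_image("wrist");get_image("wrist")
    p,d=get_image("wrist");s=observe();P=pts("wrist",d);y=s["ee_rot"][2];Rt=np.array([[np.cos(y),np.sin(y),0],[np.sin(y),-np.cos(y),0],[0,0,-1]])
    T=(P-s["position"])@Rt*1000;print(s["position"],y,s["ft_force"].round(1))
    print("peg in tool",((np.array([.502,-.337,.268])-s["position"])@Rt*1000).round(1))
    for v in range(326,364,3): print(v," ".join("%4d,%3d,%4d"%tuple(T[v,u].round()) if np.isfinite(T[v,u,0]) else "    nan    " for u in range(223,277,4)))
E
python3 -c "
from h import *
ring()"
```

```text
[ 0.48664831 -0.2686286   0.255139  ] 1.7759581799244597 [ 0.1  0.6 -0.2]
peg in tool [-70.1   1.1 -12.9]
326   21, -6,-119   21, -4,-120   20, -3,-119   22, -2,-120   21, -1,-120   21,  0,-120   21,  1,-120   21,  2,-120   21,  3,-120   21,  4,-119   21,  5,-119   21,  6,-120   22,  7,-121   21,  8,-120
329   -7, -8, -88  -60,-12, -28  -59, -9, -29  -60, -7, -28 -109, -6,  28  -73, -2, -13  -72,  1, -14 -108,  4,  27 -109,  7,  28  -60,  8, -28  -60, 11, -28  -61, 13, -27  -11, 10, -84    2, 10,-100
332   -8, -8, -89  -62,-12, -28  -63, -9, -27 -112, -9,  28 -112, -6,  28 -112, -3,  28 -113,  1,  29 -112,  4,  28 -112,  7,  28 -112, 11,  28  -63, 11, -27     nan      -12, 10, -85    2, 10,-100
335   -9, -8, -90  -65,-12, -27  -65, -9, -27 -115, -9,  28 -115, -6,  28 -114, -3,  27 -115,  1,  28 -116,  4,  29 -115,  8,  28 -115, 11,  28 -115, 14,  28  -65, 13, -28  -64, 16, -29    0, 10, -99
338  -10, -8, -90  -67,-12, -28 -118,-13,  28 -117, -9,  27 -119, -6,  29 -118, -3,  28 -118,  1,  28 -118,  4,  28 -117,  8,  27 -117, 11,  27 -118, 14,  28  -67, 13, -28  -66, 16, -29   -1, 10,-
[... 903 characters left out ...]
25  -81,  3, -25  -81,  6, -26  -79,  8, -27  -78, 11, -28  -79, 13, -27 -358, 44, 255   -5, 10,-102
356 -365,-42, 255 -366,-35, 255  -81, -9, -28  -80, -7, -29  -81, -4, -28  -82, -2, -27  -82,  1, -27  -82,  3, -27  -82,  6, -27  -81,  8, -28  -81, 11, -28 -365, 37, 255 -364, 44, 254   -7, 10,-102
359 -371,-42, 254 -372,-35, 255 -371,-28, 254  -84, -7, -27  -83, -4, -28  -83, -2, -28  -83,  1, -29  -83,  3, -28  -82,  6, -29  -83,  8, -28 -370, 29, 253 -372, 37, 255 -373, 44, 256   -7, 10,-102
362 -377,-42, 254 -378,-35, 255 -379,-28, 255 -380,-21, 257 -378,-13, 254 -378, -6, 254  -85,  1, -28 -379,  8, 255 -379, 15, 256 -378, 22, 254 -378, 30, 255 -378, 37, 254 -378, 44, 254   -9, 10,-102
```

{"method": "play_rows", "body": {"delta_pos": [[0,-0.001,0.012],[-0.0035,-0.001,0.0176],[-0.007,-0.001,0.0226],[-0.0105,-0.001,0.0276],[-0.014,-0.001,0.0326],[-0.0175,-0.001,0.0376],[-0.021,-0.001,0.0426],[-0.021,-0.001,0.0426]], "spin": [0,0,0,0,0,0,0,0], "claw": [0,0,0,0,0,0,0,0]}}

```text
time: 16.2
position: [0.4893, -0.2898, 0.2114]
ee_rot: [-3.141, -0.001, 1.775]
ft_force: [-0.7, -0.5, -0.6]
finger_gap: 0.179
grip_force: 50.0
```

```bash
python3 -c "
from h import *
ring()"
```

```text
[ 0.48988704 -0.2892602   0.21244437] 1.7760307834709228 [-0.7 -0.2 -1.1]
peg in tool [-49.2   2.1 -55.6]
326   22, -5,-121   21, -4,-120   21, -3,-120   21, -2,-120   22, -1,-121   22,  0,-121   22,  1,-121   21,  2,-120   21,  3,-120   22,  4,-121   21,  5,-120   21,  6,-120   21,  7,-121   21,  8,-120
329   -7, -8, -89  -60,-12, -28  -61, -9, -28  -60, -7, -28  -84, -5,   0  -85, -2,   1  -85,  1,   0  -85,  4,   0  -85,  7,   0  -60,  8, -28  -60, 11, -28  -61, 13, -27  -10, 10, -86    2, 10, -99
332   -8, -8, -90  -61,-12, -29  -62, -9, -28  -84, -8,  -3  -84, -5,  -4  -82, -2,  -6  -75,  1, -13  -84,  4,  -3  -84,  7,  -3  -84,  9,  -4  -63, 11, -27  -62, 13, -28  -11, 10, -85    1, 10, -99
335   -9, -8, -90  -65,-12, -28  -65, -9, -27  -84, -8,  -6  -86, -5,  -5  -72, -2, -20  -67,  1, -26  -76,  3, -15  -84,  6,  -7  -84,  9,  -7  -84, 12,  -6  -65, 13, -27  -66, 16, -27    0, 10,-100
338  -10, -8, -90  -67,-12, -28  -84,-10,  -9  -84, -8, -10  -84, -5,  -9  -63, -2, -32  -59,  1, -36  -67,  3, -28  -84,  6,  -9  -84,  9,  -9  -84, 12,  -9  -67, 13, -28  -66, 16, -29   -1, 10
[... 905 characters left out ...]
56  -51,  3, -56  -80,  6, -27  -80,  8, -26  -78, 11, -28  -78, 13, -28  -91, 17, -15   -6, 10,-102
356  -93,-16, -15  -93,-13, -16  -82, -9, -27  -80, -7, -29  -80, -4, -29  -52, -1, -57  -53,  1, -56  -81,  3, -28  -81,  6, -28  -81,  8, -28  -81, 11, -28  -94, 15, -15  -94, 17, -15   -6, 10,-102
359  -96,-16, -15  -96,-13, -16  -97,-10, -15  -83, -7, -28  -84, -4, -27  -83, -2, -28  -84,  1, -27  -84,  3, -27  -84,  6, -28  -84,  8, -28  -96, 12, -15  -97, 15, -14  -96, 17, -15   -7, 10,-103
362 -100,-16, -15 -100,-13, -14 -100,-10, -14  -99, -8, -15 -100, -5, -14 -100, -2, -14  -86,  1, -28  -99,  4, -15  -99,  6, -15  -99,  9, -15  -99, 12, -15  -99, 15, -15  -99, 17, -15   -8, 10,-103
```

{"method": "play_rows", "body": {"delta_pos": [[0,0,0],[-0.002,0,0.003],[-0.003,0,0.006],[-0.004,0,0.009],[-0.004,0,0.012],[-0.004,0,0.015],[-0.004,0,0.018],[-0.004,0,0.02]], "spin": [0,0,0,0,0,0,0,0], "claw": [0,0,0,0,0,0,0,0], "force": 3}}

```text
time: 17.15
position: [0.4905, -0.2932, 0.192]
ee_rot: [-3.141, -0.0, 1.776]
ft_force: [0.3, 0.8, 0.0]
finger_gap: 0.182
grip_force: 3.0
```

{"method": "play_rows", "body": {"delta_pos": [[0,0,0],[0,0,0],[0,0,0],[0,0,0],[0,0,0],[0,0,0],[0,0,0],[0,0,0]], "spin": [0,0,0,0,0,0,0,0], "claw": [0.18,0.19,0.2,0.22,0.25,0.3,0.4,0.5]}}

```text
time: 17.95
position: [0.4906, -0.2933, 0.1923]
ee_rot: [3.142, 0.0, 1.776]
ft_force: [0.5, -0.4, -0.4]
finger_gap: 0.439
grip_force: 0.0
```

{"method": "play_rows", "body": {"delta_pos": [[0,0,0],[0,0,0],[0,0,0],[0,0,0],[0,0,0],[0,0,0],[0,0,0],[0,0,0]], "spin": [0,0,0,0,0,0,0,0], "claw": [0.6,0.6,0.6,0.6,0.6,0.6,0.6,0.6]}}

```text
time: 18.75
position: [0.4906, -0.2933, 0.1923]
ee_rot: [-3.142, -0.0, 1.776]
ft_force: [0.3, -0.1, 0.4]
finger_gap: 0.601
grip_force: 0.0
```

```bash
python3 -c "
from h import *
s,_=get_image('side');t,_=get_image('wrist')
m=np.hstack([cv2.resize(s[100:220,240:360],(400,400)),cv2.resize(t,(400,300))[:,:].copy() if 0 else cv2.resize(t,(400,400))])
cv2.imwrite('pics/f1.png',m[:,:,::-1]);o=observe();print(o['position'],o['finger_gap'],o['ft_force'])
P=pts('side',_);print(0)
"
```

```text
[ 0.49057045 -0.29326992  0.19230964] 0.5961722503836147 [-0.5509764   0.12311153 -0.41967846]
0
```

View pics/f1.png

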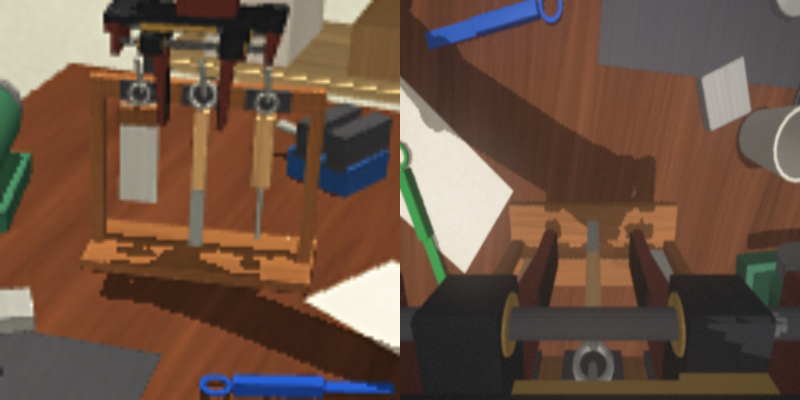

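{"method": "play_rows", "body": {"delta_pos": [[0.01,0,0],[0.03,0,0],[0.06,0,0],[0.1,0,0],[0.13,0,-0.03],[0.14,0,-0.07],[0.15,0,-0.11],[0.15,0,-0.15]], "spin": [0,0,0,0,0,0,0,0], "claw": [0.6,0.6,0.6,0.6,0.6,0.6,0.6,0.6]}}

```text
time: 19.65
position: [0.459, -0.1427, 0.3439]
ee_rot: [-3.141, 0.0, 1.78]
ft_force: [0.5, -1.2, -0.6]
finger_gap: 0.6
grip_force: 0.0
```

{"method": "play_rows", "body": {"delta_pos": [[0,0,0],[0,0,0],[0,0,0],[0,0,0],[0,0,0],[0,0,0],[0,0,0],[0,0,0]], "spin": [0,0,0,0,0,0,0,0], "claw": [0.6,0.6,0.6,0.6,0.6,0.6,0.6,0.6]}}

```text
time: 20.45
position: [0.46, -0.1465, 0.3421]
ee_rot: [-3.141, -0.0, 1.776]
ft_force: [0.7, 0.2, -0.1]
finger_gap: 0.6
grip_force: 0.0
```

Run:
```python
from h import *
ims=[]
for i in range(2):
    p,d=get_image("side");ims.append(p.astype(int))
    for k in range(5): get_image("top")
c=(slice(120,192),slice(262,340))
print("rack motion",abs(ims[0]-ims[1])[c].max(-1).mean(),"max",abs(ims[0]-ims[1])[c].max())
P=pts("side",d);eh=np.array([np.cos(1.776),np.sin(1.776)]);el=np.array([np.sin(1.776),-np.cos(1.776)])
r=P[...,:2]-np.array([.502,-.337]);a=r@eh;b=r@el
m=(abs(b)<.012)&(a>-.06)&(a<.05)
for z in (.06,.08,.1,.13,.16,.19,.21,.23,.25): 
    k=m&(abs(P[...,2]-z)<.008);print(z,k.sum(),np.median(a[k]).round(3) if k.sum() else 0,np.median(b[k]).round(3) if k.sum() else 0)
lid("l4");print(observe()["position"],observe()["time"])
s0=np.load("side0rgb.npy").astype(int);df=abs(s0-ims[1]).max(-1)
for n,(l,t,rr,b2) in dict(file=(239,246,291,262),mallet=(154,218,185,247),pliers=(208,209,239,234),bottle=(188,190,199,224),cup=(217,167,235,193),block=(236,187,249,196),mandrel=(202,168,216,212)).items(): print(n,df[t:b2,l:rr].mean().round(1))
```

```text
rack motion 1.0227920227920229 max 4
0.06 16 -0.005 -0.005
0.08 15 -0.008 -0.002
0.1 17 -0.01 -0.004
0.13 20 -0.008 -0.004
0.16 17 -0.013 -0.005
0.19 20 -0.018 -0.005
0.21 30 -0.032 -0.001
0.23 19 -0.029 -0.001
0.25 6 -0.009 -0.005
side 1363 x/z pct [[0.002, 0.017], [0.004, 0.044], [0.005, 0.071], [0.006, 0.097], [0.007, 0.118]]
top 190 x/z pct [[-0.001, 0.019], [0.0, 0.053], [0.001, 0.085], [0.001, 0.113], [0.004, 0.123]]
[ 0.46001172 -0.14643296  0.34230364] 21.15
file 2.1
mallet 25.3
pliers 1.9
bottle 2.4
cup 2.6
block 3.1
mandrel 2.3
```

```bash
python3 -c "
from plant import *
print(hand_in())"
```

```text
the job is handed in; nothing more can be done
None
```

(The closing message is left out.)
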